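# Set the coffee grinder's grind collar to the marked line and start it

### The arm

A 6-joint arm with a two-finger parallel gripper is mounted at the origin on the work surface. World frame = base frame: x ahead of the robot, y to its left, z up, the work surface at z = 0. Lengths are in mm, angles in rad, forces in N, time in s.
With the tool pointing down it reaches from about 300 to 775 mm from the base axis. Payload 14.6 kg.
Tool frame: the origin (TCP) lies at the very end of the fingers, on their centre line; the grasp point (between the pads) lies manip.grip_depth behind it (manip.grip_depth is the distance from the TCP to the grasp point, in mm); x points along the fingers, z is the direction in which the jaws open and shut, and the axes are right-handed (so a half turn about x gives the same grasp; the last joint's range is limited). The gripper opens to 94 mm and grips with 3 to 60 N. Pads are 16 mm wide; open, the fingers measure 119 mm over their backs; the gripper's body (75 mm by 177 mm) begins 78 mm behind the grasp point.
Start: joints at [-1.346, 0.3, 1.521, -0, 1.321, -0.067], TCP at [158.215, -526.742, 205.446] pointing down, gripper open.
Joint ranges: [-3.03, 3.03], [-0.79, 2.21], [0.23, 2.52], [-1.04, 4.18], [0, 3.07], [-2.55, 2.55]. Speed limits (rad/s): [2.22, 2.22, 2.57, 3.14, 3.14, 3.14].

### API

Orientations are given as [roll, pitch, yaw] about the fixed x, y, z axes, in that order (R = Rz(yaw) Ry(pitch) Rx(roll)).
In Python, from cell import manip gives the robot as it stands.
- The arm moves only by the tool step_arm, never from a script. Its argument "commands" is one flat list of numbers, 7 for each row, row after row: the shift along the tool's x, y, z in m, then the turn, a rotation vector about the tool's x, y, z in degrees, then the finger opening in m, from 0 to 0.094. A call has 1 to 5 rows; each row shifts and turns the commanded pose from where the row before left it, along the tool's axes as they then stand; what a row does not reach is not made up. A row lasts 1/8 s, in which the tool goes at most 62.5 mm and 10.7 degrees, less where a joint would pass 70% of its speed; a pose out of reach is approached as far as the arm can. A call with a gripper value outside its range is refused whole. The fingers move at their own pace and stop on an object; "squeeze" is the grip in N (left out, the last holds). Time passes only in rows, so rows that do not move let the fingers close. It gives the time, the measured TCP pose, the force and the opening at its end, in the units of the state.
- manip.read_state(): the state, without advancing time (a new reading comes with each control period).
- manip.camera(name): name is "side" or "top"; returns the picture (384x512x3 uint8, red, green, blue); there is no depth.
- manip.camera_model(name): a dict with "intrinsics" (3x3 intrinsics, pixels), "origin" and "orientation" of the camera in the world. Camera axes: x right, y up, looking along -z (the intrinsics and any distortion apply to the point x, -y, -z); pixel columns grow to the right and rows downward; lengths in mm; the calibration is good to about 2 mm. A picture is of the moment at which its call begins. camera_model takes no time and is no camera call.
- manip.sign_off(): hands the job in, once; it reports no verdict.
Trained networks look in the newest picture that a camera, given by its name, has taken for a name from the list of things; names that differ only in an ending like _2 or _b are one class to them, and where a whole thing is asked for, a point or a joint stands for the part that bears it (a point fixed in the world has none). Each returns a list of dicts, best first, with "score" (0 to 1); they miss things now and then, are a little off and sometimes report something else, mostly with a low value. They report only what shows in the picture. A call takes as long as a camera call.
- manip.find_in(thing, camera): "centre" ([row, column] in pixels, amid what is visible of it).
- manip.outline_of(thing, camera): "pixels" (384x512 bool, what is visible of it) and "centre" ([row, column] in pixels, amid what is visible of it).
The state is a dict: "clock": time; "joints": joint angles; "qd": joint speeds; "effort": joint torques, N m; "eef_pos": TCP position; "eef_rot": TCP orientation; "wrist_force": force on the tool from outside, world axes, zero at the start; "moment": the same for the moment, N m; "finger_gap": finger opening in mm.
Only numpy, scipy, OpenCV 4.12 (cv2) and the standard library are available. Lean on these libraries where they do the work, as an engineer would, in place of code of your own. Each camera call takes 0.05 s, during which the arm holds its last target. There are 200 camera calls.

### The job

Dial in the coffee grinder: with a fingertip or the outside of the fingers, push the blue lever of the black grind collar round until the collar's white index line is lined up with the orange line on the scale and stays there. Only then press the green start button right down and let it come back up. Push the lever from one side at a time, never pinching it between the fingers, and leave the dosing cup, the paper cup and the kettle standing where they are.

Things in the scene. Friction and masses are not known exactly. Their poses are not given: they have to be found in the camera images.
- grinder: Grey coffee grinder, fixed. Origin on the table under the collar's vertical axis; z up, x from that axis to the motor column (away from the robot within 0.3 rad), y left. Burr chamber 124 mm wide, 100 to 158 mm high, over the dosing cup. Column 55 to 170 mm along x, 115 mm wide, top at 150 mm.
- collar (a joint): Angle of the black collar (rad), positive counter-clockwise from above, stops at -1.2 and 1.2; starts between -1.05 and -0.45. At 0 the lever points along the grinder's -x (to the robot), the index line along -y. Stiff (0.15 N m, about 1.5 N at the lever) and stays where left. 120 mm wide, 165 to 190 mm high; the hopper on it is 70 mm wide, up to 213 mm.
- marker (a joint): Angle of the orange line on the scale (rad), measured as the collar's: the index is lined up when both joints are equal. Lies between -0.1 and 0.85; it does not move, and cannot be felt.
- axis (a point): Point on the collar's vertical axis, at the height of the top of the white fixed scale flange (156 mm diameter, 158 to 165 mm above the table, black lines every 7.5 degrees).
- index (a point): Outer foot of the white index line (6 mm wide, on the collar's top and rim), 60 mm from the axis, 165 mm high.
- target (a point): Inner end of the orange line (6 mm wide, 18 mm long, flat on the white flange), 60 mm from the axis, 165 mm high.
- lever_pad (a point): Centre of the lever's cross-section 105 mm from the collar axis, 185 mm high, beyond the flange. The lever is a straight radial bar on the collar, a quarter turn clockwise (from above) from the index line: it reaches from 60 to 128 mm from the axis, is 16 mm thick (aluminium core, two blue cheeks) and 26 mm high (172 to 198 mm above the table).
- lever_left (a point): Middle of the outer face of the blue cheek, 62 x 5 x 20 mm, on the clockwise side of the lever (seen from above; +y side when the lever points along -x); pushing on it turns the collar counter-clockwise (joint grows). 94 mm from the axis.
- lever_right (a point): Middle of the outer face of the like blue cheek on the lever's counter-clockwise side; pushing on it turns the collar clockwise. 94 mm from the axis.
- start (a joint): Travel of the green start button (m): 0 up, 0.006 fully down; a spring returns it, 5 N hold it fully down.
- start_top (a point): Centre of the top of the green button (28 mm diameter, 170 mm above the table, in a black bezel 42 mm wide whose top is at 158 mm; pressed straight down), on top of the motor column 115 mm along the grinder's +x from the collar axis.
- dose_cup: Loose steel dosing cup, 58 mm diameter, 60 mm high, on the grinder's foot plate under the burr chamber. Origin: centre of its underside.
- paper_cup: Loose white paper cup, 80 mm diameter, 90 mm high, on the table beside the grinder. Origin: centre of its underside.
- kettle: Loose steel drip kettle, 96 mm diameter, 132 mm high, on the table on the grinder's other side; spout reaches 105 mm along its +x, handle 85 mm along -x. Origin: centre of its underside.

How it is judged:
By the outcome, as a careful person would: the job done as asked, in the order asked, and still so for the second after the job is handed in, with the robot touching nothing.
It also fails if it takes over 54 s, if anything falls off the work surface, if the arm or the gripper's body presses on something with over 40 N, if the wrist force passes 120 N, or if a joint passes its speed limit or range.

## Working session

There is one attempt and no reset: what is moved stays moved. The work goes in short steps, Python scripts to look and compute and a tool call to move; the robot and the scene stay as the last step left them, time stands still between calls to the robot, and variables do not carry over. Pictures are saved under pics/ and viewed, about 8 in all and at most 12, crops included, and the job is handed in when it is done.

Besides the shell and the picture viewer there is one more tool, called after ">>>" in YAML: its name, and indented under it one key for each argument. step_arm: Moves the arm, as the interface text tells. Its arguments: {"type":"object","properties":{"commands":{"type":"array"},"squeeze":{"type":"number"}},"required":["commands"]}

```bash
mkdir -p pics; ls
cat > h.py <<'E'
import numpy as np, cv2
from cell import manip
from scipy.spatial.transform import Rotation as R
def cam(n):
    m=manip.camera_model(n); o=np.array(m["orientation"],float)
    Rm=o if o.shape==(3,3) else (R.from_euler('xyz',o).as_matrix() if o.size==3 else R.from_quat(o).as_matrix())
    return np.array(m["intrinsics"],float),np.array(m["origin"],float),Rm,m
def proj(n,P):
    K,o,Rm,m=cam(n); c=(np.atleast_2d(P)-o)@Rm; c=c*[1,-1,-1]; u=c@K.T; return u[:,:2]/u[:,2:]  # col,row
def atz(n,rc,z):
    K,o,Rm,m=cam(n); d=np.linalg.solve(K,[rc[1],rc[0],1])*[1,-1,-1]; d=Rm@d; return o+d*(z-o[2])/d[2]
def save(n,f,crop=None,s=1):
    im=manip.camera(n); b=im[...,::-1]
    cv2.imwrite(f'pics/{n}_{f}_raw.png',b)
    return im
E
python3 - <<'E'
from h import *
print(manip.read_state(), manip.grip_depth)
ims=[]
for n in ("top","side"):
    print(n,manip.camera_model(n))
    im=save(n,'0'); ims.append(im)
    for t in ("index","target","lever_pad","start_top","lever_left","lever_right","grinder","dose_cup","paper_cup","kettle","axis"):
        r=manip.find_in(t,n); print(t,[(np.round(x["centre"],1).tolist(),round(x["score"],2), np.round(atz(n,x["centre"],dict(index=165,target=165,axis=165,start_top=170).get(t,185)),0).tolist()) for x in r[:2]])
E
```

```text
pics
{'clock': 0.0, 'joints': array([-1.34558311e+00,  3.00463051e-01,  1.52158839e+00, -1.75344394e-05,
        1.32066947e+00, -6.66053656e-02]), 'qd': array([ 4.69445208e-04,  6.90175875e-04,  4.38389373e-04,  5.84653131e-04,
       -1.39132346e-05, -8.61462707e-04]), 'effort': array([ 6.90557090e-05, -5.31813741e+01, -3.52735984e+01,  7.08309864e-02,
        2.44117499e-02, -9.20709704e-05]), 'eef_pos': array([ 158.16408588, -526.49804543,  204.88764441]), 'eef_rot': array([3.09003929, 1.56966794, 1.81106589]), 'wrist_force': array([ 0.13874976, -0.34828957, -0.56179923]), 'moment': array([-0.06203107, -0.01932488, -0.0112039 ]), 'finger_gap': 93.8212388312481} 18.8
top {'intrinsics': array([[406.71089626,   0.        , 260.6283247 ],
       [  0.        , 406.71089626, 191.34035742],
       [  0.        ,   0.        ,   1.        ]]), 'origin': array([ 466.55766385,   34.30553556, 1141.45813529]), 'orientation': array([ 0.09084051,  0.01223025, -1.55765878])}
index [([187.1, 324.1], 0.77, [567.0, -105.0, 165.0])]
target []
lever_pad [([186.4, 325.6], 0.57, [567.0, -106.0, 185.0
[... 598 characters left out ...]
rigin': array([287.65278263, 726.25149672, 718.13164041]), 'orientation': array([ 0.92601794, -0.02263017, -2.75959152])}
index [([157.1, 267.3], 0.74, [579.0, -124.0, 165.0])]
target []
lever_pad [([156.7, 266.2], 0.89, [572.0, -94.0, 185.0])]
start_top []
lever_left [([158.6, 265.7], 0.86, [570.0, -84.0, 185.0])]
lever_right [([156.7, 263.1], 0.63, [580.0, -91.0, 185.0]), ([155.3, 313.3], 0.39, [459.0, -152.0, 185.0])]
grinder [([177.6, 249.1], 0.9, [576.0, 14.0, 185.0])]
dose_cup [([200.3, 266.6], 0.74, [505.0, 81.0, 185.0])]
paper_cup [([254.8, 189.0], 0.92, [582.0, 297.0, 185.0])]
kettle [([153.9, 312.3], 0.8, [463.0, -158.0, 185.0])]
axis [([175.7, 248.6], 0.94, [591.0, -20.0, 165.0])]
```

View pics/top_0_raw.png

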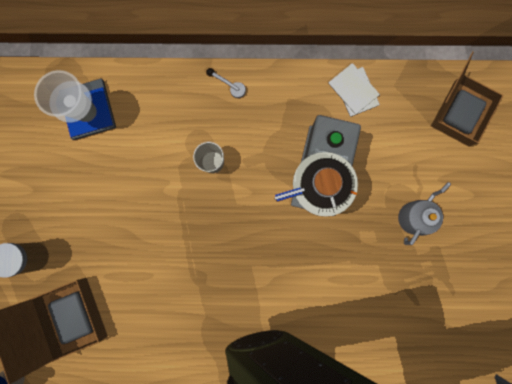

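View pics/side_0_raw.png

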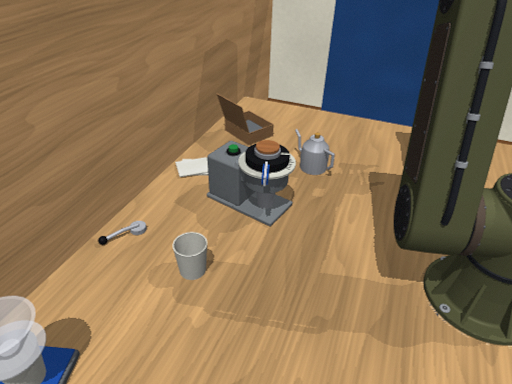

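The top view shows the collar at (183,327), the lever pointing left to (194,290), the index line pointing down at about (201,335) and the orange line at about (193,355). The button is at (139,336). The side view agrees with this. Next I'll measure these points more precisely.

```bash
cat > meas.py <<'E'
from h import *
from scipy.optimize import least_squares
# top-view measurement: flange circle fit at z=165, orange, blue, index angles about axis
def fitcircle(P):
    f=lambda p: np.hypot(P[:,0]-p[0],P[:,1]-p[1])-p[2]
    return least_squares(f,[*P.mean(0),78],loss='soft_l1',f_scale=1.5).x
def world(n,mask,z):
    r,c=np.nonzero(mask); return np.array([atz(n,(a,b),z)[:2] for a,b in zip(r,c)])
def hsv(im): return cv2.cvtColor(im,cv2.COLOR_RGB2HSV)
E
python3 - <<'E'
from meas import *
for n,c,box in (("top",(600,-115),None),("side",(600,-115),None)):
    im=cv2.imread(f'pics/{n}_0_raw.png')[...,::-1].copy(); h=hsv(im)
    H,S,V=h[...,0].astype(int),h[...,1].astype(int),h[...,2].astype(int)
    # rectify top plane z=165 around c: 1 px = 0.5mm
    s=0.4; N=300
    pts=np.array([[c[0]+120,c[1]+120,165],[c[0]+120,c[1]-120,165],[c[0]-120,c[1]-120,165],[c[0]-120,c[1]+120,165]],float)
    M=cv2.getPerspectiveTransform(proj(n,pts).astype(np.float32),np.float32([[0,0],[600,0],[600,600],[0,600]]))
    cv2.imwrite(f'pics/{n}_rect.png',cv2.warpPerspective(im,M,(600,600),flags=cv2.INTER_CUBIC)[...,::-1])
    xx=cv2.imread(f'pics/{n}_rect.png')
a=cv2.imread('pics/top_rect.png');b=cv2.imread('pics/side_rect.png')
cv2.imwrite('pics/both.png',np.hstack([cv2.resize(a,(400,400)),cv2.resize(b,(400,400))]))
E
```

```text
(no output)
```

View pics/both.png

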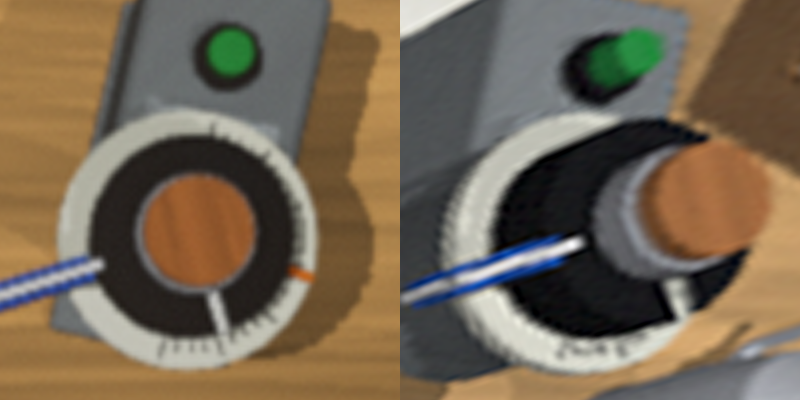

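Both rectified crops show the collar clearly; in the top one the orange line is at (301,274), the index foot at (221,335), the flange centre near (188,239) and the button at (231,51). The required turn is about +53°, counter-clockwise. I'll refine the numbers in code.

```bash
cat >> meas.py <<'E'
def rect(im,c,z,n="top",half=90,px=720):
    pts=np.array([[c[0]+half,c[1]+half,z],[c[0]+half,c[1]-half,z],[c[0]-half,c[1]-half,z],[c[0]-half,c[1]+half,z]],float)
    M=cv2.getPerspectiveTransform(proj(n,pts).astype(np.float32),np.float32([[0,0],[px,0],[px,px],[0,px]]))
    return cv2.warpPerspective(im,M,(px,px),flags=cv2.INTER_CUBIC)
def polar(im,c,z,r,n="top"):  # sample ring radii r -> mean colour per world angle (0.25deg)
    th=np.deg2rad(np.arange(0,360,.25)); out=0
    for q in r:
        P=np.c_[c[0]+q*np.cos(th),c[1]+q*np.sin(th),np.full(th.size,z)]
        uv=proj(n,P).astype(np.float32)
        out=out+cv2.remap(im.astype(np.float32),uv[None,:,0],uv[None,:,1],cv2.INTER_CUBIC)[0]
    return np.rad2deg(th),out/len(r)
def wmean(th,w):
    z=(w*np.exp(1j*np.deg2rad(th))).sum(); return np.rad2deg(np.angle(z))
def peak(th,w,win=8):
    k=th[w.argmax()]; d=(th-k+180)%360-180; m=abs(d)<win; w2=np.clip(w-.3*w.max(),0,None)*m
    return wmean(th,w2), w.max()
def axisfit(im,c0,n="top"):
    # outer flange edge: radial gradient of brightness-minus-saturation
    P=[]; rs=np.arange(70,88,.25)
    for t in np.deg2rad(np.arange(0,360,3)):
        L=np.c_[c0[0]+rs*np.cos(t),c0[1]+rs*np.sin(t),np.full(rs.size,165.)]
        uv=proj(n,L).astype(np.float32)
        v=cv2.remap(im.astype(np.float32),uv[None,:,0],uv[None,:,1],cv2.INTER_CUBIC)[0][:,2]
        g=-np.gradient(cv2.GaussianBlur(v[:,None],(1,9),2)[:,0])
        if g.max()>3: P.append(L[g.argmax(),:2])
    return fitcircle(np.array(P))
def angles(im,c):
    f=im.astype(np.float32)
    th,o=polar(f,c,165,np.arange(64,77,1)); ora=peak(th,np.clip(o[:,0]-o[:,2]-20,0,None))
    th,i=polar(f,c,190,np.arange(42,57,1)); idx=peak(th,np.clip(i.min(1)-60,0,None))
    th,l=polar(f,c,195,np.arange(84,122,2)); lev=peak(th,np.clip(l[:,2]-l[:,0]-10,0,None),14)
    return ora,idx,lev
E
python3 - <<'E'
from meas import *
im=cv2.imread('pics/top_0_raw.png')[...,::-1].copy()
c=np.array([576.6,-107.5])
for _ in range(3):
    p=axisfit(im,c); c=p[:2]
print('axis,r',p)
print('orange,index,lever',angles(im,c))
h=hsv(im); m=(h[...,0]>45)&(h[...,0]<85)&(h[...,1]>120)&(h[...,2]>50)
r,q=np.nonzero(m); k=(abs(r-139)<14)&(abs(q-335)<14); b=atz("top",(r[k].mean(),q[k].mean()),170)
print('button',b,np.hypot(*(b[:2]-c)),np.arctan2(*(b[:2]-c)[::-1]))
# side check of button height/triangulation
print(proj("side",b), proj("side",[[c[0],c[1],213]]),[manip.find_in("start_top","side")])
s=manip.read_state(); print(R.from_euler('xyz',s['eef_rot']).as_matrix().round(3))
# kettle & cup ground positions
for t,z in(("kettle",70),("paper_cup",90)):
    print(t,atz("top",dict(kettle=(215,422),paper_cup=(157,210))[t],z))
E
```

```text
axis,r [ 576.23357241 -107.25361074   77.90923049]
orange,index,lever ((np.float64(-106.77877656014638), np.float32(114.89116)), (np.float64(-162.31448105226275), np.float32(124.36847)), (np.float64(108.37879388768397), np.float32(76.59001)))
button [ 687.48570207 -132.57211418  170.        ] 114.0967263810742 -0.22376657270378916
[[232.68750269 145.9522303 ]] [[266.88898649 144.85823622]] [[]]
[[-0.     0.958  0.288]
 [ 0.     0.288 -0.958]
 [-1.    -0.    -0.   ]]
kettle [ 506.85272046 -374.74537926   70.        ]
paper_cup [650.91884012 182.27331659  90.        ]
```

Top-camera fits so far:

| Feature | Measured | Check |
|---|---|---|
| Flange radius | 77.9 mm | 78 given |
| Button distance from axis | 114 mm | 115 given |
| Side-view projections | Agree | – |
| Lever | 108.4° | – |
| Index | about -162° | – |
| Orange line | -106.8° | – |

The collar needs about +55°. I'll close the fingers and travel high, above the lever.

>>> step_arm:
  commands: [-0.04,0,0,0,0,0,0,-0.04,0,0,0,0,0,0,0,0.05,-0.035,0,0,0,0,0,0.05,-0.035,0,0,0,0,0,0.05,-0.035,0,0,0,0]
  squeeze: 5

```text
clock: 1.88
eef_pos: [272.4, -381.5, 285.5]
eef_rot: [0.487, 1.57, -0.793]
wrist_force: [0.9, -0.1, -0.3]
finger_gap: 47.3
```

>>> step_arm:
  commands: [0,0.05,-0.035,0,0,0,0,0,0.05,-0.035,0,0,0,0,0,0.05,-0.035,0,0,0,0,0,0.05,-0.035,0,0,0,0,0,0.05,-0.035,0,0,0,0]

```text
clock: 2.5
eef_pos: [461.7, -141.7, 285.7]
eef_rot: [0.794, 1.57, -0.485]
wrist_force: [0.4, -1.2, -0.1]
finger_gap: 0.7
```

>>> step_arm:
  commands: [0,0.05,-0.035,0,0,0,0,0,0.05,-0.035,0,0,0,0,0,0.03,-0.03,0,0,0,0,0,0,0,0,0,0,0,0,0,0,0,0,0,0]

```text
clock: 3.12
eef_pos: [556.2, -10.8, 285.4]
eef_rot: [-1.297, 1.57, -2.576]
wrist_force: [-0.1, -0.8, 0.1]
finger_gap: 0.7
```

>>> step_arm:
  commands: [0,0.023,-0.008,-1.7,0,0,0,0,0,0,0,0,0,0,0.05,0,0,0,0,0,0,0.04,0,0,0,0,0,0,0.017,0,0,0,0,0,0]

```text
clock: 3.75
eef_pos: [575.0, 2.9, 176.9]
eef_rot: [-1.891, 1.568, 3.142]
wrist_force: [0.3, -1.0, 0.7]
finger_gap: 0.5
```

```bash
cat > view.py <<'E'
import sys
from meas import *
C=np.array([576.2,-107.3]); k=sys.argv[1]
im=save("top",k); s=manip.read_state()
a=angles(im,C); print('orange,index,lever',[(round(float(x),2),round(float(y))) for x,y in a])
Rm=R.from_euler('xyz',s['eef_rot']).as_matrix()
print(s['clock'],s['eef_pos'].round(1),'tool y deg',np.rad2deg(np.arctan2(Rm[1,1],Rm[0,1])).round(2),'down',Rm[:,0].round(3),s['wrist_force'].round(1))
cv2.imwrite(f'pics/v_{k}.png',rect(im,C+[-20,20],180,half=150,px=500)[...,::-1])
E
python3 view.py a
```

```text
orange,index,lever [(-106.79, 108), (-162.35, 74), (110.72, 78)]
3.8 [575.    3.1 175.9] tool y deg 18.34 down [-0.003  0.    -1.   ] [-0.1  0.3 -1.6]
```

View pics/v_a.png

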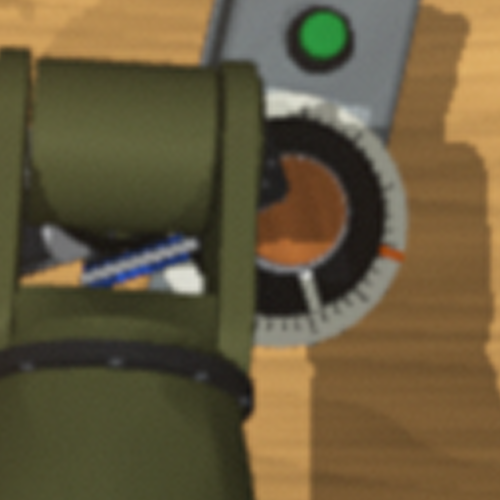

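The close-up shows the fingers beside the lever, with the index at (310,292) and the orange at (391,253) both visible. Now I'll push along the arc in small rows.

>>> step_arm:
  commands: [0,-0.007,0,0,0,0,0,0,-0.007,0,0,0,0,0,0,-0.0074,-0.0009,-4,0,0,0,0,-0.0074,-0.0009,-4,0,0,0,0,-0.0074,-0.0009,-4,0,0,0]

```text
clock: 4.42
eef_pos: [541.4, -6.4, 179.9]
eef_rot: [1.149, 1.568, 0.112]
wrist_force: [1.3, 0.3, 1.1]
finger_gap: 0.5
```

```bash
python3 view.py b
```

```text
orange,index,lever [(-106.8, 104), (-151.48, 71), (0.0, 0)]
4.475 [540.8  -6.7 179.9] tool y deg 30.74 down [ 0.002  0.    -1.   ] [-0.3 -0.1 -0.2]
```

>>> step_arm:
  commands: [0,-0.0074,-0.0009,-4,0,0,0,0,-0.0074,-0.0009,-4,0,0,0,0,-0.0074,-0.0009,-4,0,0,0,0,-0.0074,-0.0009,-4,0,0,0,0,-0.0074,-0.0009,-4,0,0,0]

```text
clock: 5.1
eef_pos: [509.8, -25.8, 179.5]
eef_rot: [0.838, 1.569, 0.148]
wrist_force: [0.6, 2.0, 0.2]
finger_gap: 0.6
```

>>> step_arm:
  commands: [0,-0.0074,-0.0009,-4,0,0,0,0,-0.0074,-0.0009,-4,0,0,0,0,-0.0074,-0.0009,-4,0,0,0,0,0,0,0,0,0,0,0,0,0,0,0,0,0]

```text
clock: 5.72
eef_pos: [494.9, -42.3, 179.0]
eef_rot: [0.236, 1.57, -0.248]
wrist_force: [-0.9, -0.3, 0.2]
finger_gap: 0.3
```

```bash
python3 view.py c
```

```text
orange,index,lever [(-106.66, 112), (-118.33, 64), (0.0, 0)]
5.775 [494.9 -42.2 178.8] tool y deg 62.33 down [ 0.001 -0.    -1.   ] [ 0.6  0.3 -0.3]
```

>>> step_arm:
  commands: [0,-0.0055,-0.0007,-3,0,0,0,0,-0.0055,-0.0007,-3,0,0,0,0,-0.0055,-0.0007,-3,0,0,0,0,0,0,0,0,0,0,0,0,0,0,0,0,0]

```text
clock: 6.4
eef_pos: [486.1, -56.3, 178.5]
eef_rot: [-0.282, 1.571, -0.608]
wrist_force: [0.2, -0.5, -0.1]
finger_gap: 0.6
```

```bash
python3 view.py d
```

```text
orange,index,lever [(-106.86, 95), (-109.31, 67), (0.0, 0)]
6.45 [486.1 -56.2 178.5] tool y deg 71.35 down [ 0. -0. -1.] [-0.6 -0.3 -0.1]
```

View pics/v_d.png

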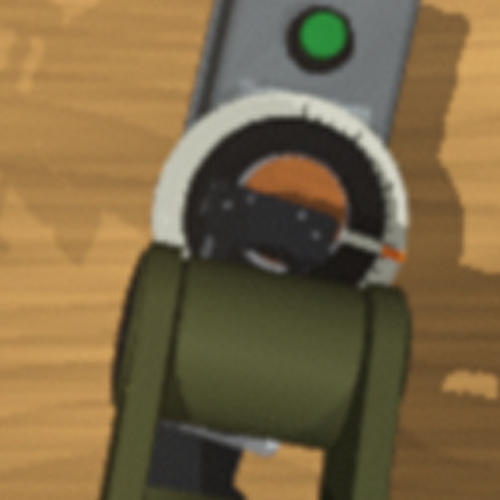

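Index is now at about (355,240), just short of the orange at (391,253), with about 2.4° left. I'll nudge 2°, back off, then measure with a clear view.

>>> step_arm:
  commands: [0,-0.0018,-0.0002,-1,0,0,0,0,-0.0018,-0.0002,-1,0,0,0,0,0,0,0,0,0,0,0,0,0,0,0,0,0,0,0.015,0,0,0,0,0]

```text
clock: 7.08
eef_pos: [488.9, -45.3, 178.5]
eef_rot: [-0.493, 1.571, -0.784]
wrist_force: [0.8, 0.5, 0.6]
finger_gap: 0.2
```

>>> step_arm:
  commands: [0,0.015,0,0,0,0,0,-0.06,0,0,0,0,0,0,-0.04,0.03,-0.03,0,0,0,0,0,0.045,-0.04,0,0,0,0,0,0.045,-0.04,0,0,0,0]

```text
clock: 7.7
eef_pos: [420.9, 117.6, 278.9]
eef_rot: [0.574, 1.57, 0.284]
wrist_force: [1.5, 0.4, -0.6]
finger_gap: 0.3
```

```bash
cat >> meas.py <<'E'
def ringfit(im,c0,z,R0,sign,ch,lo,hi,n="top"):
    P=[]; rs=np.arange(lo,hi,.25)
    for t in np.deg2rad(np.arange(0,360,3)):
        L=np.c_[c0[0]+rs*np.cos(t),c0[1]+rs*np.sin(t),np.full(rs.size,float(z))]
        uv=proj(n,L).astype(np.float32)
        v=cv2.remap(im.astype(np.float32),uv[None,:,0],uv[None,:,1],cv2.INTER_CUBIC)[0][:,ch]
        g=sign*np.gradient(cv2.GaussianBlur(v[:,None],(1,9),2)[:,0])
        if g.max()>3: P.append(L[g.argmax(),:2])
    return fitcircle(np.array(P))
E
python3 view.py e
python3 - <<'E'
from meas import *
im=cv2.imread('pics/top_e_raw.png')[...,::-1].copy(); C=np.array([576.2,-107.3])
print('flange',axisfit(im,C)); c2=ringfit(im,C,190,60,1,2,52,68); print('collar top z190',c2)
print('angles with collar-top axis for index/lever',angles(im,c2[:2])[1:])
cv2.imwrite('pics/z_e.png',rect(im,C+[-25,0],175,half=110,px=600)[...,::-1])
E
```

```text
orange,index,lever [(-106.87, 118), (-107.51, 137), (161.26, 54)]
7.75 [418.4 122.3 278.9] tool y deg 73.62 down [ 0.     0.002 -1.   ] [-0.4  1.6  1.5]
flange [ 576.23551085 -107.20321597   77.94673678]
collar top z190 [ 574.86345329 -107.47552808   60.59243283]
angles with collar-top axis for index/lever ((np.float64(-106.07920893625483), np.float32(136.88744)), (np.float64(161.14471038913814), np.float32(51.56334)))
```

View pics/z_e.png

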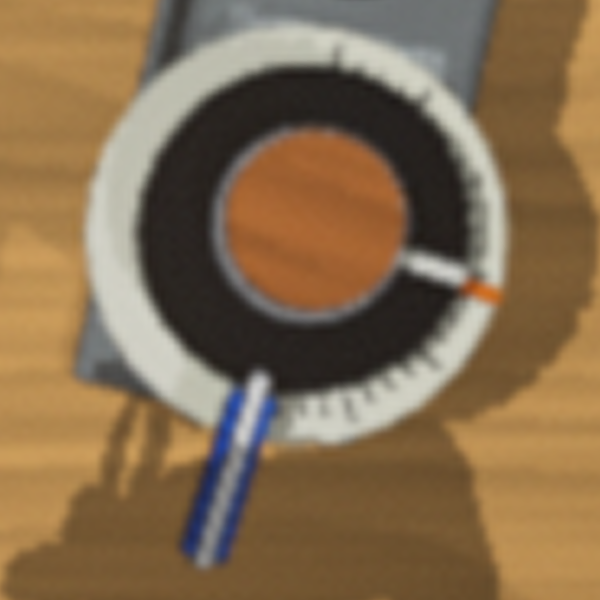

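The view is clear: the white line at (435,265) runs into the orange at (483,290). The estimates differ by about ±0.7°, so I'll cross-check with the lever's core line, which doesn't depend on the axis.

```bash
cat > core.py <<'E'
import sys
from meas import *
def core(im,C,th0,z=198):
    t=np.deg2rad(th0); e=np.array([np.cos(t),np.sin(t)]); p=np.array([-e[1],e[0]]); s=np.arange(-14,14.01,.25); out=[]
    for r in np.arange(76,122,1.5):
        L=C+r*e+s[:,None]*p; uv=proj("top",np.c_[L,np.full(s.size,z)]).astype(np.float32)
        v=cv2.remap(im.astype(np.float32),uv[None,:,0],uv[None,:,1],cv2.INTER_CUBIC)[0]
        w=v[:,0]-0.0*v[:,2]; b=v[:,2]-v[:,0]
        ok=b>25
        if ok.sum()<4: continue
        l,h=np.nonzero(ok)[0][[0,-1]]
        if (h-l)*.25<5: continue
        q=np.clip(v[l:h+1,0]-v[l:h+1,0].min()-15,0,None)
        # middle third only
        out.append((r,(q*s[l:h+1]).sum()/q.sum(),(s[l]+s[h])/2))
    o=np.array(out); res=[]
    for k in(1,2):
        a,b=np.polyfit(o[:,0],o[:,k],1); res.append((round(th0+np.rad2deg(np.arctan(a)),2),round(b,2),round(np.std(o[:,k]-a*o[:,0]-b),2)))
    return res
def mline(f,C,th0,z,rs,wfun,half=8):
    t=np.deg2rad(th0); e=np.array([np.cos(t),np.sin(t)]); p=np.array([-e[1],e[0]]); s=np.arange(-half,half+.01,.25); o=[]
    for r in rs:
        L=C+r*e+s[:,None]*p; uv=proj("top",np.c_[L,np.full(s.size,z)]).astype(np.float32)
        w=wfun(cv2.remap(f,uv[None,:,0],uv[None,:,1],cv2.INTER_CUBIC)[0]); o.append((w*s).sum()/w.sum())
    return np.round(o,2)
if __name__=="__main__":
    C=np.array([576.2,-107.25])
    for k,t in (("0",108.4),(sys.argv[1],162.5)):
        im=cv2.imread(f'pics/top_{k}_raw.png')[...,::-1].copy(); f=im.astype(np.float32)
        print(k,'core/blue-mid (angle, offset at axis, sd)',core(im,C,t))
        i0=-162 if k=="0" else -106.85
        print(' index offsets mm from',i0,mline(f,C,i0,190,range(40,60,2),lambda v:np.clip(v.min(1)-70,0,None)+1e-3))
    print(' orange',mline(f,C,-106.85,165,range(62,78,2),lambda v:np.clip(v[:,0]-v[:,2]-30,0,None)+1e-3))
    # hopper circle
    h=ringfit(im,C,213,35,-1,0,26,42); print('hopper213',h)
E
python3 core.py e
```

```text
0 core/blue-mid (angle, offset at axis, sd) [(np.float64(107.79), np.float64(-0.54), np.float64(0.29)), (np.float64(107.17), np.float64(1.34), np.float64(0.26))]
 index offsets mm from -162 [-0.15 -0.27 -0.09 -0.04 -0.25 -0.4  -0.28 -0.25 -0.37 -0.46]
e core/blue-mid (angle, offset at axis, sd) [(np.float64(162.59), np.float64(-0.09), np.float64(0.16)), (np.float64(163.12), np.float64(-1.9), np.float64(0.17))]
 index offsets mm from -106.85 [-0.5  -0.58 -0.55 -0.41 -0.42 -0.61 -0.66 -0.5  -0.52 -0.44]
 orange [ 0.   -0.85 -0.05  0.36  0.16 -0.06 -0.13 -0.13]
hopper213 [ 574.57917584 -105.02797095   34.36799199]
```

The lever core gives an index of -107.4°, and the index line itself gives about -107.5°. The orange line is at -106.85°, so about 0.6° (0.01 rad) remains. There is plenty of time, so I'll do one gentle nudge and return to the push spot in steps.

>>> step_arm:
  commands: [0,0,0,0,0,0,0,0,0,0,0,0,0,0,0,-0.045,0.04,0,0,0,0,0,-0.045,0.04,0,0,0,0,0,0,0,0,0,0,0]

```text
clock: 8.38
eef_pos: [473.8, 2.4, 277.7]
eef_rot: [-2.633, 1.569, -2.928]
wrist_force: [-1.4, 0.4, -0.9]
finger_gap: 0.8
```

```bash
cat > to.py <<'E'
import sys
from meas import *
C=np.array([576.2,-107.25]); s=manip.read_state(); Rm=R.from_euler('xyz',s['eef_rot']).as_matrix()
y=np.rad2deg(np.arctan2(Rm[1,1],Rm[0,1])); d=s['eef_pos'][:2]-C
print(s['clock'],s['eef_pos'].round(2),'tooly',y.round(2),'radial',(-(d@Rm[:2,2])).round(2),'perp',(d@Rm[:2,1]).round(2),s['wrist_force'].round(1))
E
python3 to.py
```

```text
8.375 [473.82   2.42 277.67] tooly 73.06 radial 129.9 perp 75.08 [-1.4  0.4 -0.9]
```

>>> step_arm:
  commands: [0,-0.03,0.027,0,0,0,0,0.05,0,0,0,0,0,0,0.05,0,0,0,0,0,0,0,-0.01,0,0,0,0,0,0,-0.01,0,0,0,0,0]

```text
clock: 9.0
eef_pos: [485.0, -50.1, 180.4]
eef_rot: [0.103, 1.569, -0.187]
wrist_force: [-0.6, -1.3, 0.2]
finger_gap: 0.5
```

>>> step_arm:
  commands: [0,0,0,0,0,0,0,0,0,0,0,0,0,0]

```text
clock: 9.25
eef_pos: [484.9, -49.4, 179.7]
eef_rot: [0.138, 1.569, -0.151]
wrist_force: [-0.0, -1.0, -1.2]
finger_gap: 0.7
```

```bash
python3 to.py; python3 view.py f
```

```text
9.25 [484.87 -49.39 179.71] tooly 73.4 radial 104.05 perp 29.35 [-0.  -1.  -1.2]
orange,index,lever [(-106.92, 125), (-107.49, 67), (0.0, 0)]
9.3 [484.8 -49.2 179.4] tool y deg 73.41 down [ 0.002 -0.    -1.   ] [ 0.8 -0.4  0.4]
```

>>> step_arm:
  commands: [0,-0.008,0,0,0,0,0,0,-0.002,0,0,0,0,0,0,0,0,0,0,0,0]

```text
clock: 9.68
eef_pos: [481.5, -59.0, 178.5]
eef_rot: [-2.844, 1.571, -3.134]
wrist_force: [-0.3, -0.7, -1.2]
finger_gap: 0.4
```

```bash
python3 to.py; python3 view.py g
```

```text
9.675 [481.51 -59.   178.49] tooly 73.4 radial 104.53 perp 19.19 [-0.3 -0.7 -1.2]
orange,index,lever [(-106.9, 98), (-107.29, 64), (0.0, 0)]
9.725 [481.6 -58.9 178.5] tool y deg 73.41 down [-0.  0. -1.] [-0.7  0.1 -0.8]
```

>>> step_arm:
  commands: [0,-0.0008,0,0,0,0,0,0,0,0,0,0,0,0,0,0,0,0,0,0,0,0,0.015,0,0,0,0,0,0,0.015,0,0,0,0,0]

```text
clock: 10.35
eef_pos: [490.2, -29.8, 178.5]
eef_rot: [0.226, 1.571, -0.064]
wrist_force: [0.2, -0.5, -0.1]
finger_gap: 0.8
```

>>> step_arm:
  commands: [-0.06,0,0,0,0,0,0,-0.04,0.03,-0.03,0,0,0,0,0,0.045,-0.04,0,0,0,0,0,0.045,-0.04,0,0,0,0,0,0,0,0,0,0,0]

```text
clock: 10.98
eef_pos: [417.4, 119.0, 278.9]
eef_rot: [0.84, 1.57, 0.556]
wrist_force: [0.7, -0.3, -1.2]
finger_gap: 0.3
```

```bash
python3 view.py h; python3 core.py h; python3 to.py
```

```text
orange,index,lever [(-106.87, 119), (-107.03, 132), (161.12, 59)]
11.025 [418.2 117.4 278.7] tool y deg 73.64 down [ 0.001  0.    -1.   ] [ 0.5 -1.1 -0.5]
0 core/blue-mid (angle, offset at axis, sd) [(np.float64(107.79), np.float64(-0.54), np.float64(0.29)), (np.float64(107.17), np.float64(1.34), np.float64(0.26))]
 index offsets mm from -162 [-0.15 -0.27 -0.09 -0.04 -0.25 -0.4  -0.28 -0.25 -0.37 -0.46]
h core/blue-mid (angle, offset at axis, sd) [(np.float64(163.0), np.float64(-0.32), np.float64(0.25)), (np.float64(163.26), np.float64(-1.62), np.float64(0.16))]
 index offsets mm from -106.85 [-0.44 -0.42 -0.18 -0.08 -0.02 -0.02 -0.06 -0.14 -0.07  0.23]
 orange [ 0.   -0.75 -0.03  0.32  0.17 -0.06 -0.13 -0.15]
hopper213 [ 574.52767812 -105.1370004    34.3502024 ]
11.025 [418.2  117.42 278.74] tooly 73.64 radial 214.89 perp 171.07 [ 0.5 -1.1 -0.5]
```

The index now reads -107.0° from both the index line and the lever core, against -106.9° for the orange. They are aligned within about 0.15°. Next I'll move high over to the button.

>>> step_arm:
  commands: [0,-0.0234,0.047,0,0,0,0,0,-0.0234,0.047,0,0,0,0,0,-0.0234,0.047,0,0,0,0,0,-0.0234,0.047,0,0,0,0,0,-0.0234,0.047,0,0,0,0]

```text
clock: 11.65
eef_pos: [611.9, -66.1, 278.0]
eef_rot: [-2.486, 1.571, -2.777]
wrist_force: [-0.0, -0.1, 0.7]
finger_gap: 0.8
```

>>> step_arm:
  commands: [0,-0.0234,0.047,0,0,0,0,0,-0.0234,0.047,0,0,0,0,0,0,0,0,0,0,0,0,0,0,0,0,0,0]

```text
clock: 12.15
eef_pos: [687.1, -135.8, 277.8]
eef_rot: [-3.113, 1.57, 2.88]
wrist_force: [-0.5, -0.0, 0.4]
finger_gap: 0.7
```

```bash
python3 to.py
python3 - <<'E'
from meas import *
s=manip.read_state(); Rm=R.from_euler('xyz',s['eef_rot']).as_matrix(); print(Rm.round(3)); print('tool shift mm',(Rm.T@(np.array([687.5,-132.6,170])-s['eef_pos'])).round(1),s['joints'].round(2))
E
```

```text
12.15 [ 687.1  -135.82  277.78] tooly 73.37 radial -114.44 perp 4.36 [-0.5 -0.   0.4]
[[-0.001  0.286  0.958]
 [ 0.     0.958 -0.286]
 [-1.    -0.    -0.001]]
tool shift mm [107.8   3.2  -0.4] [-0.25  0.63  0.88  0.    1.63  0.04]
```

>>> step_arm:
  commands: [0.05,0.003,0,0,0,0,0,0.045,0,0,0,0,0,0,0.008,0,0,0,0,0,0,0.003,0,0,0,0,0,0,0,0,0,0,0,0,0]

```text
clock: 12.78
eef_pos: [688.7, -132.5, 174.8]
eef_rot: [0.036, 1.568, -0.254]
wrist_force: [0.8, 0.2, 0.3]
finger_gap: 0.7
```

>>> step_arm:
  commands: [0.004,0,0,0,0,0,0,0.002,0,0,0,0,0,0,0,0,0,0,0,0,0]

```text
clock: 13.15
eef_pos: [688.5, -132.5, 167.0]
eef_rot: [0.092, 1.569, -0.198]
wrist_force: [2.8, 0.1, 4.6]
finger_gap: 0.5
```

```bash
python3 to.py; python3 -c "
from h import *
save('side','press')
im=cv2.imread('pics/side_press_raw.png'); cv2.imwrite('pics/side_press.png',cv2.resize(im[90:230,160:340],None,fx=4,fy=4,interpolation=cv2.INTER_CUBIC))"
```

```text
13.15 [ 688.5  -132.5   166.96] tooly 73.42 radial -114.84 perp 7.84 [2.8 0.1 4.6]
```

View pics/side_press.png

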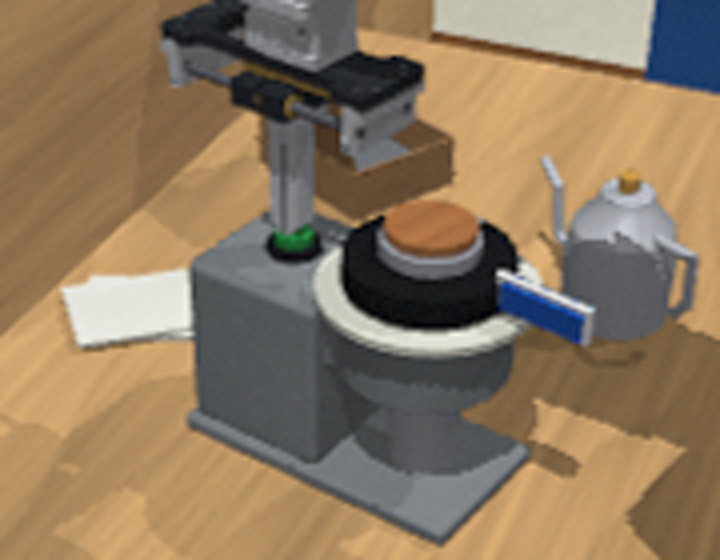

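The fingertip sits on the green button at (292,238), at 4.6 N and part-way down. I'll continue.

>>> step_arm:
  commands: [0.002,0,0,0,0,0,0,0.001,0,0,0,0,0,0,0,0,0,0,0,0,0,0,0,0,0,0,0,0]

```text
clock: 13.7
eef_pos: [688.5, -132.5, 164.3]
eef_rot: [0.049, 1.569, -0.24]
wrist_force: [1.7, -0.2, 6.8]
finger_gap: 0.9
```

>>> step_arm:
  commands: [0.0015,0,0,0,0,0,0,0,0,0,0,0,0,0,0,0,0,0,0,0,0,0,0,0,0,0,0,0]

```text
clock: 14.2
eef_pos: [688.5, -132.5, 164.1]
eef_rot: [0.046, 1.568, -0.243]
wrist_force: [-1.7, 0.7, 15.8]
finger_gap: 0.5
```

The press ended on the hard stop: z held at 164.1 mm and the force rose to 15.8 N. I'll lift off and go clear.

>>> step_arm:
  commands: [-0.006,0,0,0,0,0,0,-0.05,0,0,0,0,0,0,-0.055,0,0,0,0,0,0,0,0.02,-0.055,0,0,0,0,0,0.02,-0.055,0,0,0,0]

```text
clock: 14.82
eef_pos: [592.6, -62.1, 272.1]
eef_rot: [-3.061, 1.569, 2.932]
wrist_force: [1.1, -0.3, 0.1]
finger_gap: 0.5
```

>>> step_arm:
  commands: [0,0.03,-0.05,0,0,0,0,0,0.03,-0.05,0,0,0,0,0,0.03,-0.05,0,0,0,0,0,0.03,-0.05,0,0,0,0,0,0,0,0,0,0,0]

```text
clock: 15.45
eef_pos: [434.6, 111.2, 273.1]
eef_rot: [-3.035, 1.57, 2.963]
wrist_force: [0.0, 0.3, -0.5]
finger_gap: 0.4
```

```bash
python3 to.py; python3 view.py i; python3 core.py i | sed -n 3,5p; python3 -c "
from h import *
save('side','end')
a=cv2.imread('pics/top_i_raw.png')[90:270,180:470]; b=cv2.imread('pics/side_end_raw.png')[90:290,150:350]
cv2.imwrite('pics/end.png',np.hstack([cv2.resize(a,(450,400)),cv2.resize(b,(350,400))]))"
```

```text
15.45 [434.61 111.24 273.06] tooly 73.62 radial 197.45 perp 169.7 [ 0.   0.3 -0.5]
orange,index,lever [(-106.87, 120), (-107.03, 133), (161.89, 48)]
15.5 [435.8 110.1 273. ] tool y deg 73.56 down [-0. -0. -1.] [ 0.3 -0.5  0.8]
i core/blue-mid (angle, offset at axis, sd) [(np.float64(162.79), np.float64(0.14), np.float64(0.21)), (np.float64(162.94), np.float64(-0.98), np.float64(0.13))]
 index offsets mm from -106.85 [-0.43 -0.43 -0.19 -0.1  -0.01 -0.02 -0.06 -0.12 -0.06  0.24]
 orange [ 0.   -0.81 -0.04  0.34  0.15 -0.06 -0.14 -0.16]
```

View pics/end.png

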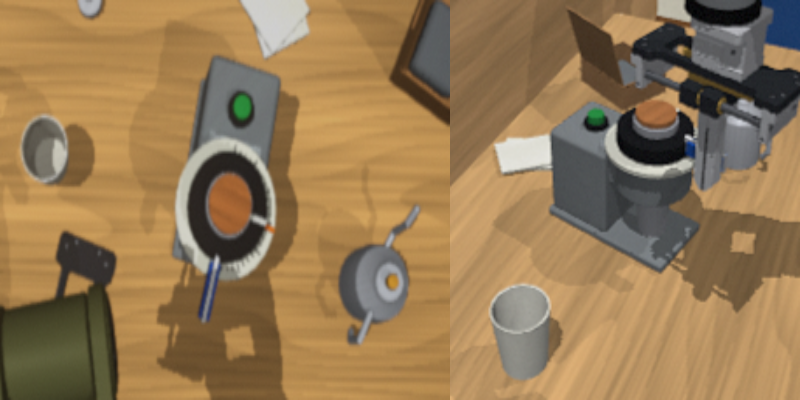

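The collar is unchanged with the index on the orange at about (262,222), and the button is back up. The paper cup and kettle are where they stood, and the robot is clear.

```bash
python3 -c "
from cell import manip
print(manip.sign_off())"
```

```text
the job is handed in; nothing more can be done
None
```

I turned the collar until its index line met the orange line, then pressed the green start button down and let it come back up. The job is handed in at about 15.5 s on the robot's clock, of the 54 s allowed.

- **Collar:** I pushed only the clockwise cheek of the lever, with the fingers closed: one sweep of about 55°, then a small nudge. My last top-camera reading puts the index at -107.0° and the orange line at -106.9°. The lever's core line gave an equivalent -107.0° before the press and -107.2° after. The index reading did not change across the press, so I put the alignment at about 0.3° or better.
- **Button:** it went down to its stop, with the tip at 164.1 mm and 15.8 N on the wrist. The last pictures show it up again.
- **Loose items:** the paper cup and kettle look unmoved. I did not check the dosing cup separately; nothing went near it.
- **Checks that disagreed:** circle fits on the collar's top edge and on the hopper put the axis 1.4 to 2.8 mm off. I discounted these because the camera sees the side wall there. Lever angles taken from the blue cheeks alone (161–162°) were off for the same reason.

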